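# Couple the shaker platform to its crank with the tapered pin

### The arm

A 7-joint arm with a two-finger parallel gripper is mounted at the origin on the work surface. World frame = base frame: x ahead of the robot, y to its left, z up, the work surface at z = 0. Lengths are in m, angles in degrees, forces in N, time in s.
With the tool pointing down it reaches from about 0.35 to 0.775 m from the base axis. Payload 3.1 kg.
Tool frame: the origin (TCP) lies on the centre line of the jaws, within the pads' length; the fingertips stand 17 mm ahead of it and the grasp point (between the pads) lies 2 mm behind it (robot.tip_reach is the distance from the TCP to the fingertips, in m); z points along the fingers, y is the line along which they close (so a half turn about z gives the same grasp; the last joint's range is limited). The gripper opens to 85 mm and grips with 20 to 120 N. Pads are 22 mm wide; open, the fingers measure 114 mm over their backs; the gripper's body (76 mm by 85 mm) begins 54 mm behind the grasp point. The pads swing forward as they close: fully open they stand 13 mm farther back than shut.
Start: joints at [64.647, 17.813, 0.802, 86.603, -0.252, 75.585, -1.558], TCP at [0.215, -0.506, 0.211] pointing down, gripper open.
Joint ranges: [-154.91, 154.91], [-16.99, 109.72], [-72.82, 74.43], [7.12, 147.25], [-82.49, 262.49], [11.32, 116.49], [-174.64, 174.64]. Speed limits (degrees/s): [159.86, 159.86, 180, 180, 180, 180, 180].

### API

Orientations are given as [roll, pitch, yaw] about the fixed x, y, z axes, in that order (R = Rz(yaw) Ry(pitch) Rx(roll)).
In Python, from station import robot, fingers, vision, workorder, recognise gives the robot as it stands. Calls block until the motion is done:
- robot.move_to(position, orientation): joint-space move of the TCP to a pose.
- robot.line_to(position, orientation=None, velocity=0.15, f_stop=None): straight line of the TCP; orientation=None keeps the orientation; velocity is the mean speed in m/s. With f_stop (N) it stops when the force on the tool has changed by that much, and returns True; else False.
- robot.move_j(angles): joint-space move.
- fingers.gripper_to(opening, force=None): opening from 0.0 (shut) to 1.0 (fully open); force is the grip in N (None keeps the last); returns when the fingers have stopped.
- robot.pause(seconds).
- robot.inverse_kinematics(position, orientation): joint angles nearest the present ones, or None.
- vision.grab_frame(name): name is "scene" or "top" or "wrist"; returns the picture (480x640x3 uint8, red, green, blue); there is no depth.
- vision.calibration(name): a dict with "mtx" (3x3 intrinsics, pixels), "k1" (the pictures are not rectified: a ray, as slopes to the right and down, at radius r is drawn at 1 + k1 r^2 times it, then the intrinsics apply), "extrinsics" (4x4, takes a point from world to camera coordinates); the wrist camera has in their place "T_tool_cam" (4x4, takes a point from camera to tool coordinates, whose origin is the TCP and whose axes are the flange's). Camera axes: x right, y up, looking along -z (the intrinsics and any distortion apply to the point x, -y, -z); pixel columns grow to the right and rows downward; lengths in m; the calibration is good to about 2 mm. A picture is of the moment at which its call begins: read the wrist's pose just before it. calibration takes no time and is no camera call.
A pose or a line that the arm cannot do raises robot.PlanningError and nothing moves.
- workorder.close_job(): hands the job in; it is judged then, once.
Trained networks look in the newest picture that a camera, given by its name, has taken for a name from the list of things; names that differ only in an ending like _2 or _b are one class to them, and where a whole thing is asked for, a point or a joint stands for the part that bears it (a point fixed in the world has none). Each returns a list of dicts, best first, with "p" (0 to 1); they miss things now and then, are a little off and sometimes report something else, mostly with a low value. They report only what shows in the picture. A call takes as long as a camera call. They do not tell look-alikes from the thing itself.
- recognise(label, camera): "rect" ([centre column, centre row, width, height] in pixels, round what is visible of it).
Readings, each from a call of its own:
- robot.current_time_s(): time.
- robot.current_joint_positions(): joint angles.
- robot.current_dq(): joint speeds.
- robot.current_joint_torque(): joint torques, N m.
- robot.current_tool_pos(): TCP position.
- robot.current_eef_rot(): TCP orientation.
- robot.current_contact_force(): force on the tool from outside, world axes, zero at the start.
- robot.current_torque(): the same for the moment, N m.
- robot.current_finger_gap(): opening from 0.0 (shut) to 1.0 (fully open).
- robot.current_gripper_force(): force on a finger pad.
Only numpy, scipy, OpenCV 4.12 (cv2) and the standard library are available. Lean on these libraries where they do the work, as an engineer would, in place of code of your own. Each camera call takes 0.05 s, during which the arm holds its last target. There are 200 camera calls.

### The job

The flask platform on the shaker is several millimetres out of line with the crank block hidden beneath it. Take the tapered steel pin from its stand, put it down through the hole in the platform's tab, feel round lightly for the hole below and press gently (some 10 N is plenty) so that the taper draws the two into line, until the pin's collar lies flush on the tab; then let go. Never force it, let the pin and the platform give way sideways where they want to, and leave the capped tube and the flasks standing where they are.

Things in the scene. Friction and masses are not known exactly. Their poses are not given: they have to be found in the camera images.
- pin: Tapered steel pin, 160 g, hanging upright by its collar in a stand hole. Origin at the centre of its lower end, z up the pin. From the lower end: cone 6 to 16.5 mm diameter over 42 mm, straight shaft 16.5 mm to 64 mm, collar 28 mm diameter from 64 to 70 mm, round grip 20 mm diameter from 70 to 125 mm
- pin_grip (a point): Point on the pin's axis 100 mm above its lower end, the place to grip it
- pin_collar (a point): Point on the pin's axis at the underside of the collar, 64 mm above its lower end
- stand: White plastic block fixed to the bench, 60 x 160 x 72 mm high (x, y, z), origin at the centre of its underside. Two holes 20 mm diameter, 68 mm deep, 40 mm either side of its centre along its y: one holds the pin, the other a glass tube with a blue ball cap, either way round
- tube_mid (a point): Middle of the glass tube with a blue ball cap that shares the stand, 17 mm diameter, its top 148 mm above the bench; not to be moved
- shaker: White orbital shaker fixed to the bench, 260 x 260 mm, origin at the centre of its underside. Under the tab is its unyielding steel crank block, 14 mm thick, top 90 mm above the bench, with a vertical hole 18 mm diameter, open below. It has stopped at an unknown angle: its hole's centre lies 8.5 mm from the tab hole's starting centre, in any horizontal direction
- platform: Aluminium plate 280 x 280 x 8 mm carrying three flasks (tops 230 mm above the bench, nearest centre 175 mm from the hole), with a tab 80 x 70 mm on its -y side. It slides level, up to 12 mm in any direction, against about 4 N of friction, stays where left, does not turn or tip. Origin: centre of its underside, 92 mm above the bench
- platform_hole (a point): Centre of the vertical through hole in the platform's tab, at the tab's top face, 100 mm above the bench. Hole 18 mm diameter, tab 8 mm thick, z up. Moves with the platform
- flask_a_mid (a point): Loose glass flask with a brown paper cap, 82 mm diameter, 138 mm tall; point on its axis 70 mm up; not to be disturbed
- flask_b_mid (a point): Another such loose flask, 70 mm up its axis; not to be disturbed
- flask_c_mid (a point): Another such loose flask, 70 mm up its axis; not to be disturbed
Not all that is in view belongs to the job. There is more than one size of the pin; the one meant has the size given above.

How it is judged:
By the outcome, as a careful person would: the job done as asked, in the order asked, and still so for the second after the job is handed in, with the robot touching nothing.
It also fails if it takes over 64 s, if anything falls off the work surface, if the arm or the gripper's body presses on something with over 40 N, if the wrist force passes 120 N, or if a joint passes its speed limit or range.

## Working session

There is one attempt and no reset: what is moved stays moved. The work goes in short steps, each a Python script; the robot and the scene stay as the last script left them, time stands still between calls to the robot, and variables do not carry over. Pictures are saved under pics/ and viewed, at most 10 in all, crops included, and the job is handed in when it is done.

```bash
ls; mkdir -p pics; cat > h.py <<'E'
from station import robot, fingers, vision, workorder, recognise
import numpy as np, cv2
from scipy.spatial.transform import Rotation as R
def cam(name):
    c=vision.calibration(name)
    if name=="wrist":
        T=np.eye(4); T[:3,:3]=R.from_euler('xyz',robot.current_eef_rot(),degrees=True).as_matrix(); T[:3,3]=robot.current_tool_pos()
        E=np.linalg.inv(T@np.array(c["T_tool_cam"]))
    else: E=np.array(c["extrinsics"])
    return np.array(c["mtx"]),c["k1"],E
def px2w(C,uv,z):
    K,k1,E=C
    d=np.linalg.inv(K)@[uv[0],uv[1],1]; d=d[:2]/d[2]; s=d.copy()
    for _ in range(30): s=d/(1+k1*(s@s))
    Ti=np.linalg.inv(E); v=Ti[:3,:3]@[s[0],-s[1],-1]; o=Ti[:3,3]
    return o+v*(z-o[2])/v[2]
def w2px(C,p):
    K,k1,E=C; q=E@np.r_[p,1]; s=np.array([q[0],-q[1]])/-q[2]; s=s*(1+k1*(s@s))
    return (K@np.r_[s,1])[:2]
def snap(name,f=None):
    C=cam(name); im=vision.grab_frame(name)
    if f: cv2.imwrite('pics/'+f,cv2.cvtColor(im,cv2.COLOR_RGB2BGR))
    return C,im
E
python3 - <<'E'
from h import *
for n in("scene","top"):
    C,im=snap(n,n+"0.png")
    print(n,np.linalg.inv(C[2])[:3,3].round(3),C[0][0,0])
    for l in("pin","pin_grip","stand","tube_mid","shaker","platform","platform_hole","flask_a_mid"):
        print(l,[(round(r["p"],2),np.round(r["rect"]).tolist()) for r in recognise(l,n)][:5])
E
```

```text
pics
scene [1.07  0.658 0.607] 569.4135705226101
pin [(0.86, [326.0, 202.0, 14.0, 37.0]), (0.82, [382.0, 204.0, 18.0, 74.0]), (0.58, [275.0, 242.0, 3.0, 49.0])]
pin_grip [(0.79, [380.0, 203.0, 19.0, 71.0]), (0.68, [327.0, 204.0, 13.0, 36.0]), (0.58, [274.0, 244.0, 12.0, 46.0])]
stand [(0.76, [310.0, 231.0, 83.0, 69.0])]
tube_mid [(0.73, [296.0, 185.0, 12.0, 37.0])]
shaker [(0.72, [482.0, 327.0, 276.0, 218.0])]
platform [(0.9, [482.0, 313.0, 279.0, 188.0])]
platform_hole [(0.84, [483.0, 314.0, 278.0, 192.0])]
flask_a_mid [(0.95, [217.0, 188.0, 38.0, 68.0])]
top [ 0.519 -0.044  0.99 ] 444.8431153353188
pin [(0.67, [348.0, 315.0, 20.0, 18.0]), (0.52, [369.0, 218.0, 11.0, 14.0]), (0.5, [370.0, 267.0, 18.0, 14.0])]
pin_grip [(0.73, [372.0, 267.0, 15.0, 12.0]), (0.65, [370.0, 218.0, 8.0, 13.0])]
stand [(0.67, [386.0, 264.0, 84.0, 45.0])]
tube_mid [(0.51, [411.0, 261.0, 17.0, 8.0])]
shaker [(0.6, [215.0, 285.0, 186.0, 143.0])]
platform [(0.93, [209.0, 285.0, 179.0, 140.0])]
platform_hole [(0.83, [206.0, 283.0, 181.0, 142.0]), (0.41, [477.0, 212.0, 50.0, 42.0]), (0.15, [385.0, 172.0, 38.0, 46.0])]
flask_a_mid [(0.55, [476.0, 212.0, 51.0, 38.0])]
```

View pics/scene0.png

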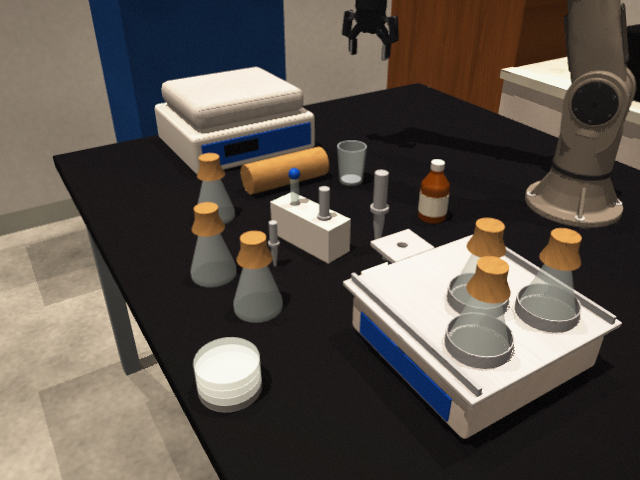

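View pics/top0.png

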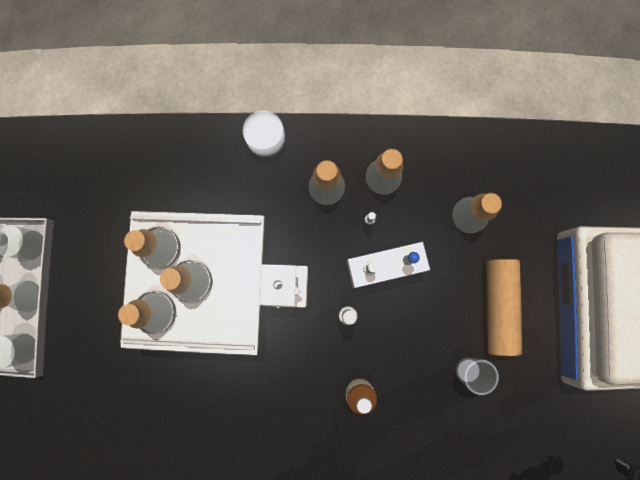

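Scene: the pin sits in the stand (top view ~(370,267)), beside the blue-capped tube (414,258). Look-alike pins stand loose at (370,218) and (348,315). The tab hole is at ~(278,285).

```bash
python3 - <<'E'
from h import *
C=cam("top");S=cam("scene")
for n,uv,z in (("pintop",(368.5,266),.133),("tubetop",(414,257),.141),("hole",(278,285),.1),("bigtop",(348,313),.14),("smalltop",(370,216),.1)):
    p=px2w(C,uv,z); print(n,p.round(4),w2px(S,p).round(0))
c=[px2w(C,q,.072) for q in ((348,259),(424,243),(430,270),(355,287))]
print(np.round(c,3),np.mean(c,0), np.degrees(np.arctan2(*(c[1]-c[0])[1::-1])))
p=px2w(C,(368.5,266),.133)
import math
for yaw in (-170,-80,10,100,0,90,180):
  for q in ((p[0],p[1],.25),(p[0],p[1],.106),(.43,.045,.2)):
    s=robot.inverse_kinematics(q,[180,0,yaw]); print(yaw,None if s is None else np.round(s))
print(robot.current_eef_rot(), np.array(vision.calibration("wrist")["T_tool_cam"]).round(3))
E
```

```text
pintop [ 0.5777 -0.1258  0.133 ] [326. 191.]
tubetop [ 0.5958 -0.2125  0.141 ] [294. 171.]
hole [0.539  0.0514 0.1   ] [402. 244.]
bigtop [ 0.4876 -0.0869  0.14  ] [379. 184.]
smalltop [ 0.6817 -0.1316  0.1   ] [274. 220.]
[[ 0.596 -0.089  0.072]
 [ 0.632 -0.247  0.072]
 [ 0.575 -0.259  0.072]
 [ 0.538 -0.104  0.072]] [ 0.58528139 -0.17502345  0.072     ] -77.23272729125516
-170 [ 35.  26. -38.  74.  16.  85.  99.]
-170 [ 35.  32. -36.  88.  20.  67.  95.]
-170 [ 35.   8. -47. 103.   6.  71.  86.]
-80 [  15.   22.   -7.   75.    2.   83. -161.]
-80 [  13.   27.   -3.   89.    1.   64. -160.]
-80 [ -67.    6.   64.  106.   -6.   71. -171.]
10 [ 23.  23. -19.  75.   7.  83. -75.]
10 [ 23.  28. -18.  88.   9.  65. -77.]
10 [ 30.   7. -41. 103.   5.  71. -93.]
100 [ 31.  25. -30.  75.  12.  84.  11.]
100 [ 33.  31. -32.  88.  17.  67.   7.]
100 [ 32.   8. -44. 103.   6.  71.  -4.]
0 [ 23.  23. -18.  75.   7.  83. -85.]
0 [ 22.  28. -16.  88.   8.  65. -86.]
0 [  29.    7.  -41.  103.    5.   71. -103.]
90 [ 30.  24. -29.  75.  12.  84.   2.]
90 [ 31.  30. -30.  88.  16.  66.  -2.]
90 [ 32.   7. -44. 103.   5.  71. -13.]
180 [ 34.  26. -36.  74.  15.  84.  89.]
180 [ 34.  31. -35.  88.  19.  67.  86.]
180 [ 35.   8. -48. 103.   6.  71.  76.]
[1.79997088e+02 8.20868235e-04 2.29686398e+01] [[-0.     0.953  0.304  0.078]
 [ 1.     0.    -0.     0.   ]
 [-0.     0.304 -0.953 -0.162]
 [ 0.     0.     0.     1.   ]]
```

```bash
python3 - <<'E'
from h import *
yaw=103
x,y,_=robot.current_tool_pos(); robot.line_to([x,y,.3],velocity=.3)
robot.move_to([.5777,-.1258,.27],[180,0,yaw])
C,im=snap("wrist","w_pin.png")
print(C[0][0,0],w2px(C,[.5777,-.1258,.133]))
print([(round(r["p"],2),np.round(r["rect"],1).tolist()) for r in recognise("pin","wrist")][:4])
robot.move_to([.555,-.025,.27],[180,0,yaw])
C,im=snap("wrist","w_hole.png")
print(w2px(C,[.539,.0514,.1]),robot.current_time_s(),robot.current_tool_pos(),robot.current_eef_rot())
np.savez('hole.npz',K=C[0],k1=C[1],E=C[2])
a=cv2.imread('pics/w_pin.png');b=cv2.imread('pics/w_hole.png')
u,v=w2px(C,[.539,.0514,.1]).astype(int)
cr=b[max(v-60,0):v+60,max(u-60,0):u+60]; print('crop',max(u-60,0),max(v-60,0),cr.shape)
cv2.imwrite('pics/c.png',np.hstack([cv2.resize(a,(400,300)),cv2.resize(cr,(300,300),interpolation=cv2.INTER_CUBIC)]))
E
```

```text
365.0664691220231 [320.44625951 212.6375646 ]
[(0.75, [317.5, 20.9, 103.7, 41.9]), (0.67, [336.0, 144.5, 147.4, 38.6]), (0.63, [317.3, 212.8, 25.8, 43.8])]
[321.06528413 119.70170777] 3.8917 [ 0.55501215 -0.02599956  0.2701555 ] [1.79997587e+02 8.57793011e-02 1.02934893e+02]
crop 261 59 (120, 120, 3)
```

View pics/c.png

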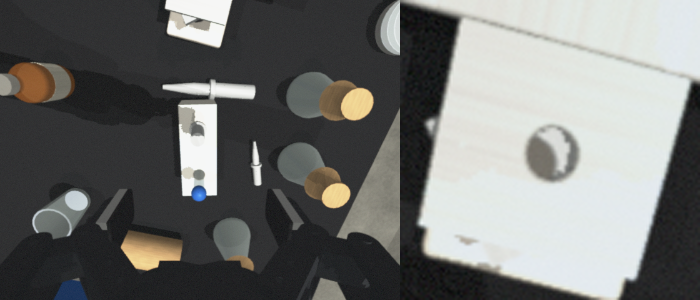

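```bash
python3 - <<'E'
from h import *
C,a=snap("top","t1.png");C,b=snap("scene","s1.png")
cv2.imwrite('pics/ts.png',np.hstack([a[180:380,180:460],b[120:320,200:480]])[:,:,::-1])
W=np.load('hole.npz');W=(W['K'],W['k1'],W['E'])
for q in ((163,88),(255,92),(210,90)): print(q)
print(robot.current_contact_force())
w=cv2.imread('pics/w_hole.png'); cv2.imwrite('pics/w2.png',w)
E
```

```text
(163, 88)
(255, 92)
(210, 90)
[ 0.89725452 -1.29447275 -0.63379832]
```

View pics/ts.png

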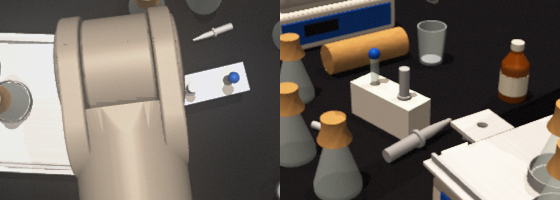

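View pics/w_pin.png

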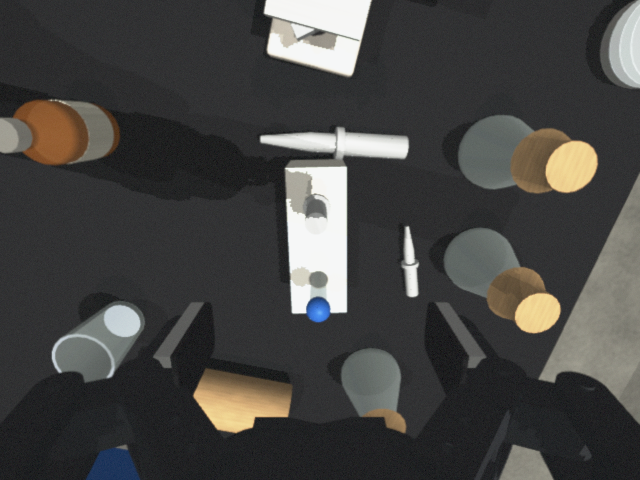

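Both loose look-alikes have toppled onto the bench by themselves; they are clear of the job. The right pin stands in the stand at wrist (317,212). I'll overlay the pin and hole models to refine.

```bash
cat > ov.py <<'E'
from h import *
def ring(C,c,r,z,n=60): 
    return np.array([w2px(C,[c[0]+r*np.cos(t),c[1]+r*np.sin(t),z]) for t in np.linspace(0,2*np.pi,n)])
def draw(im,C,rings,org,s,half):
    o=np.array(org); x0,y0=(o-half).astype(int)
    cr=cv2.resize(im[y0:y0+2*half,x0:x0+2*half],None,fx=s,fy=s,interpolation=cv2.INTER_CUBIC)
    for c,r,z,col in rings: cv2.polylines(cr,[np.int32((ring(C,c,r,z)-[x0,y0]+.5)*s)],True,col,1)
    return cr
E
python3 - <<'E'
from ov import *
W=np.load('hole.npz');H=(W['K'],float(W['k1']),W['E'])
# pin view camera: rebuild from the pose commanded
c=vision.calibration("wrist");T=np.eye(4);T[:3,:3]=R.from_euler('xyz',[180,0,103],degrees=True).as_matrix();T[:3,3]=[.5777,-.1258,.27]
P=(H[0],H[1],np.linalg.inv(T@np.array(c["T_tool_cam"])))
a=cv2.imread('pics/w_pin.png');b=cv2.imread('pics/w_hole.png')
p=[.5777,-.1258]
A=draw(a,P,[(p,.01,.133,(0,0,255)),(p,.014,.078,(0,255,0))],(318,212),10,20+10)
g=cv2.cvtColor(b,cv2.COLOR_BGR2GRAY)
h=[.539,.0514]; o=w2px(H,[*h,.1])
B=draw(b,H,[(h,.009,.1,(0,0,255))],o,10,30)
cr=g[int(o[1])-25:int(o[1])+25,int(o[0])-25:int(o[0])+25]
print(o); cv2.imwrite('pics/ov.png',np.hstack([A,B])[:, :].copy() if A.shape[1]+B.shape[1]<=800 else cv2.resize(np.hstack([A,B]),(800,400)))
E
```

```text
[321.06528413 119.70170777]
```

View pics/ov.png

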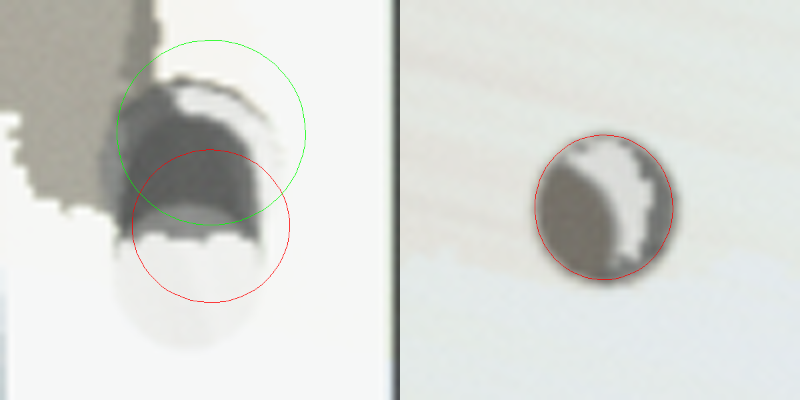

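```bash
python3 - <<'E'
from ov import *
W=np.load('hole.npz');H=(W['K'],float(W['k1']),W['E'])
c=vision.calibration("wrist");T=np.eye(4);T[:3,:3]=R.from_euler('xyz',[180,0,103],degrees=True).as_matrix();T[:3,3]=[.5777,-.1258,.27]
P=(H[0],H[1],np.linalg.inv(T@np.array(c["T_tool_cam"])))
s=400/60
def inv(x,y,o): return (np.array([x,y])/s+np.array(o).astype(int))
print('pin',px2w(P,inv(187,275,(318-30,212-30)),.133), px2w(P,inv(193,172,(318-30,212-30)),.078))
o=np.floor([321.065-30,119.70-30])
h=px2w(H,inv(206,210,o),.1);k=px2w(H,inv(147,226,o),.09)
print('hole',h,'crank',k,np.hypot(*(k-h)[:2])*1000,np.degrees(np.arctan2(*(k-h)[1::-1])))
E
```

```text
pin [ 0.57666759 -0.13297653  0.133     ] [ 0.57696426 -0.13245743  0.078     ]
hole [0.53985844 0.05091946 0.1       ] crank [0.53266984 0.04708921 0.09      ] 8.145356773089869 -151.95027530008778
```

```bash
python3 - <<'E'
from h import *
fingers.gripper_to(.7,force=50)
p=[.5768,-.1327]
robot.move_to([*p,.24],[180,0,103])
robot.line_to([*p,.15],velocity=.15)
print(robot.line_to([*p,.106],velocity=.06,f_stop=6),robot.current_tool_pos())
fingers.gripper_to(0,force=50)
print(robot.current_finger_gap(),robot.current_gripper_force(),robot.current_contact_force())
print(robot.line_to([*p,.23],velocity=.1,f_stop=12),robot.current_tool_pos(),robot.current_contact_force())
robot.line_to([.5363,.049,.215],velocity=.15)
robot.pause(.3)
print(robot.current_contact_force(),robot.current_torque(),robot.current_finger_gap(),robot.current_time_s(),robot.current_tool_pos(),robot.current_eef_rot())
C,im=snap("wrist","w3.png"); cv2.imwrite('pics/w3c.png',im[:, :, ::-1])
E
```

```text
False [ 0.57715923 -0.13268881  0.10630498]
0.1940577928528039 48.7638920545578 [-1.72184049 -0.19449661  3.53452134]
False [ 0.57625101 -0.13271399  0.22911812] [-0.48672405 -0.90864408 -2.08678677]
[ 0.84739619 -0.33271244 -1.65934669] [-0.00381007  0.00528289 -0.00562708] 0.19573206767050447 10.1 [0.5364304  0.04848746 0.21497347] [-1.79999609e+02  1.91375954e-03  1.02944579e+02]
```

View pics/w3.png

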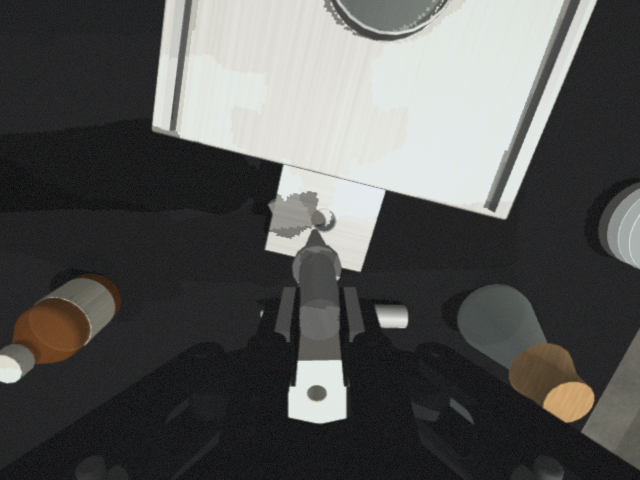

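```bash
cat > press.py <<'E'
from h import *
def force(n=4):
    f=[]
    for _ in range(n): f.append(robot.current_contact_force()); robot.pause(.01)
    return np.mean(f,0)
def descend(F0,xy,z_end,step=.0015,gain=.00015,fmax=10,nmax=60):
    xy=np.array(xy,float); z=robot.current_tool_pos()[2]; stall=0
    for i in range(nmax):
        f=force()-F0; fz=f[2]
        if fz<fmax and z>z_end: z=max(z-step*(1 if fz<5 else .4),z_end)
        elif fz>fmax+6: z+=.0007
        d=gain*f[:2]*(np.hypot(*f[:2])>1); n=np.hypot(*d)
        if n>.0006: d*=.0006/n
        xy+=d
        robot.line_to([*xy,z],velocity=.03)
        p=robot.current_tool_pos()
        print(i,'cmd',(xy*1e3).round(1),round(z*1e3,1),'z',round(p[2]*1e3,1),'f',f.round(1))
        if p[2]<z_end+.0006 and fz>5: break
        if fz>20 and np.hypot(*f[:2])>25: print('abort');break
        stall=stall+1 if fz>=fmax else 0
        if stall>8: print('stalled'); break
    return xy,z
E
python3 - <<'E'
from press import *
C=cam("wrist"); print('tip exp',w2px(C,[*robot.current_tool_pos()[:2],.117]))
print('hole exp',w2px(C,[.53986,.05092,.1]))
F0=force(10); np.save('F0.npy',F0); print(F0)
xy=[.5363,.049]
robot.line_to([*xy,.201],velocity=.08)
s=robot.line_to([*xy,.183],velocity=.025,f_stop=4)
print(s,robot.current_tool_pos(),(force()-F0).round(2),robot.current_time_s())
E
```

```text
tip exp [319.09491621 228.76019705]
hole exp [324.11054269 220.81771948]
[ 0.08114892  0.06546378 -2.1855405 ]
True [0.53705936 0.04927454 0.19701075] [0.01 0.2  6.53] 10.9583
```

The tip touched the tab's top face, so the tip is offset from where I assumed. I'll lift slightly and look closely.

```bash
python3 - <<'E'
from ov import *
p=robot.current_tool_pos(); robot.line_to([.5363,.049,.202],velocity=.05)
C,im=snap("wrist"); b=im[:,:,::-1].copy()
t=robot.current_tool_pos(); tip=w2px(C,[t[0],t[1],t[2]-.098]); o=np.floor(tip)
h=[.53986,.05092]
print(t,tip,w2px(C,[*h,.1]))
cr=draw(b,C,[(h,.009,.1,(0,0,255)),(t[:2],.003,t[2]-.098,(0,255,0)),(t[:2],.00825,t[2]-.098+.042,(255,0,0)),(t[:2],.014,t[2]-.034,(255,0,255))],tip,10,30)
cv2.imwrite('pics/tip.png',cr)
E
```

```text
[0.53568185 0.04881148 0.20130014] [319.17487127 228.6779467 ] [325.23150526 226.01103207]
```

View pics/tip.png

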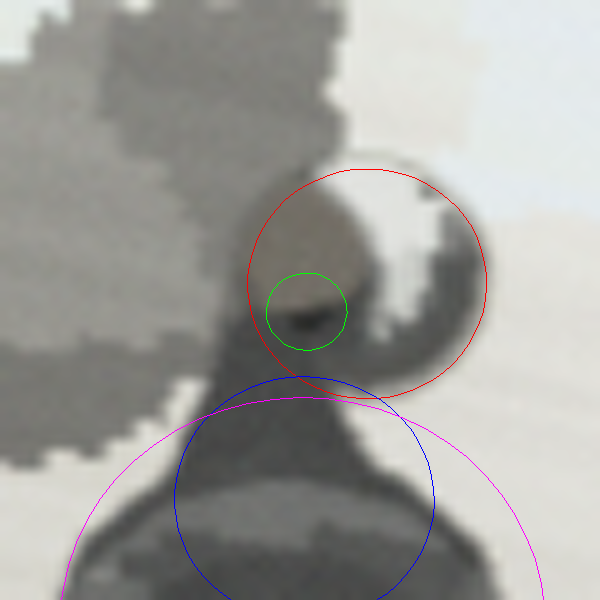

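```bash
python3 - <<'E'
from press import *
F0=np.load('F0.npy')
xy=[.5363,.0538]
robot.line_to([*xy,.202],velocity=.05); robot.pause(.1); print(force()-F0)
s=robot.line_to([*xy,.181],velocity=.025,f_stop=4)
print(s,robot.current_tool_pos(),(force()-F0).round(2),robot.current_time_s())
E
```

```text
[ 0.16321583 -0.17717812  0.09626675]
False [0.53645864 0.05384446 0.18106532] [ 1.37 -0.02  0.18] 12.7
```

The tip is 7 mm below the crank's top face without resistance, so it is in the hole. Now a compliant descent.

```bash
python3 - <<'E'
from press import *
F0=np.load('F0.npy')
p=robot.current_tool_pos()
xy,z=descend(F0,[.5363,.0538],.132,step=.0025,gain=.0002)
print(robot.current_time_s(),robot.current_finger_gap(),robot.current_eef_rot())
E
```

```text
0 cmd [536.5  53.8] 178.5 z 178.5 f [ 1.2  0.  -0.5]
1 cmd [536.8  53.9] 176.0 z 176.0 f [ 1.4  0.5 -0. ]
2 cmd [537.2  54. ] 173.5 z 173.7 f [ 1.9  0.6 -0.2]
3 cmd [537.4  54.1] 171.0 z 171.4 f [1.3 0.2 2.3]
4 cmd [537.7  54.2] 168.5 z 168.8 f [1.1 0.5 4.6]
5 cmd [537.7  54.2] 167.5 z 167.9 f [0.7 0.6 5.6]
6 cmd [537.7  54.2] 166.5 z 166.8 f [0.4 0.  7.2]
7 cmd [537.7  54.2] 165.5 z 165.7 f [0.8 0.1 7. ]
8 cmd [537.7  54.2] 164.5 z 164.7 f [0.8 0.3 7.4]
9 cmd [537.7  54.2] 163.5 z 163.7 f [0.3 0.7 7.3]
10 cmd [537.7  54.2] 162.5 z 162.6 f [0.2 0.  7.3]
11 cmd [537.7  54.2] 161.5 z 161.6 f [0.2 0.  7.6]
12 cmd [537.7  54.2] 160.5 z 160.6 f [-0.3 -0.3  7.1]
13 cmd [537.7  54.2] 159.5 z 159.6 f [-0.2 -0.4  7.2]
14 cmd [537.7  54.2] 158.5 z 158.6 f [-0.3 -0.   7.2]
15 cmd [537.7  54.2] 157.5 z 157.6 f [-0.5  0.3  7. ]
16 cmd [537.7  54.2] 156.5 z 156.6 f [-0.1  0.1  7.8]
17 cmd [537.7  54.2] 155.5 z 155.6 f [-0.6  0.1  7.8]
18 cmd [537.7  54.2] 154.5 z 154.5 f [-0.7  0.   8.1]
19 cmd [537.7  54.2] 153.5 z 153.4 f [-0.5 -0.2  7.7]
20 cmd [537.7  54.2] 152.5 z 152.4 f [-0.9  0.   7.5]
21 
[... 943 characters left out ...]
 134.5 f [-0.3 -0.4  5.3]
39 cmd [534.8  52.8] 133.5 z 134.2 f [-0.5 -0.7  6.4]
40 cmd [534.6  52.6] 132.5 z 133.9 f [-1.3 -1.3  9.8]
41 cmd [534.1  52.3] 132.5 z 133.9 f [-2.3 -1.5 12. ]
42 cmd [533.8  52. ] 132.5 z 133.9 f [-1.8 -1.6 11.7]
43 cmd [533.4  51.7] 132.5 z 133.9 f [-1.8 -1.4 11.6]
44 cmd [533.4  51.7] 132.5 z 133.9 f [-0.5 -0.8 11.2]
45 cmd [533.2  51.5] 132.5 z 133.9 f [-0.8 -1.  10.8]
46 cmd [533.1  51.2] 132.5 z 133.9 f [-0.7 -1.2 10.7]
47 cmd [533.  51.] 132.5 z 133.8 f [-0.5 -1.  10.1]
48 cmd [532.9  50.8] 132.5 z 133.9 f [-0.2 -1.2 10.5]
49 cmd [532.9  50.8] 132.5 z 133.8 f [-0.4 -0.3 10.3]
stalled
26.8667 0.19554672966221723 [1.79888871e+02 6.22862609e-03 1.03000010e+02]
```

Seated hard at TCP z 133.9 mm, where a flush collar is expected (134). Release and check.

```bash
python3 - <<'E'
from h import *
p=robot.current_tool_pos(); robot.line_to([p[0],p[1],.1337],velocity=.02)
fingers.gripper_to(.7,force=20)
p=robot.current_tool_pos(); robot.line_to([p[0],p[1],.26],velocity=.1)
robot.line_to([p[0]-.01,p[1]-.06,.27],velocity=.15); robot.pause(.3)
C,im=snap("wrist"); S,sc=snap("scene")
u,v=w2px(C,[p[0],p[1],.13]).astype(int); u=min(max(u,110),530); v=max(v,110)
a=cv2.resize(im[v-110:v+110,u-110:u+110],(400,400)); us,vs=w2px(S,[p[0],p[1],.12]).astype(int)
b=cv2.resize(sc[vs-90:vs+90,us-90:us+90],(400,400),interpolation=cv2.INTER_CUBIC)
q=[w2px(S,[p[0],p[1],z]) for z in (.1,.161)]; print([((x-[us-90,vs-90])*400/180).round() for x in q])
cv2.imwrite('pics/fin.png',np.hstack([a,b])[:,:,::-1])
print(robot.current_time_s(),robot.current_contact_force(),robot.current_tool_pos())
E
```

```text
[array([199., 223.]), array([205., 152.])]
29.975 [-0.95772976  0.95007632  0.46957277] [ 0.5242438  -0.00814628  0.26991311]
```

View pics/fin.png

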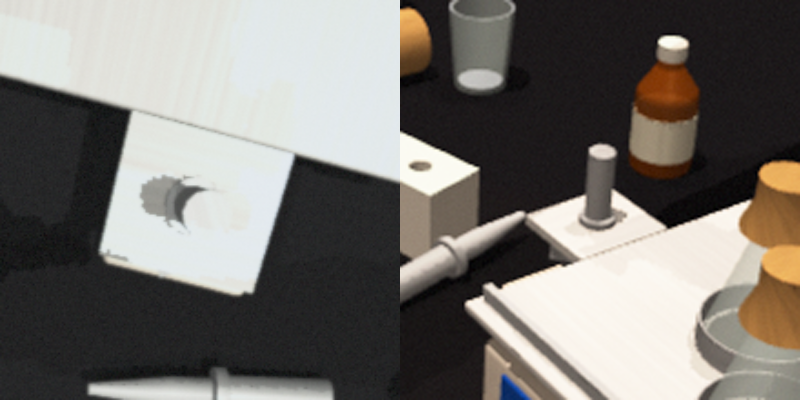

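The right-hand picture shows the pin upright at about (600,215) with its collar flat on the tab. The flasks are standing and nothing is touching the gripper.

```bash
python3 -c "
from h import *
print(workorder.close_job())"
```

```text
the job is handed in; nothing more can be done
None
```

The pin is through the tab and the crank block with its collar flush. I released it and handed the job in at about 30 s; the press peaked at about 12 N, and I saw no disturbance to the tube or flasks, though two loose look-alike pins tipped over onto the bench early on, apparently by themselves.

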